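Find the full sample jar by weight

TASK

Three of the jars in the sloping rack are identical brown ones: one is still full of powder and two are used up, which only their weight tells. Set the full brown jar down, upright and in the middle, on the plate of the empty lab jack, lowering it rather than letting it drop, and put the two empty brown jars in the grey wash-up tub. Leave the white jar and everything else on the bench where they are.

Things in the scene. Friction and masses are not known exactly. Their poses are not given: they have to be found in the camera images.
- jar_a: opaque brown plastic jar, black screw cap; a cylinder 62 mm in diameter over all its height, 90 mm high. Origin at the centre of its underside, z along its axis to the cap. Starts in a rack pocket, leaning 35 degrees with it: in the rack's frame its axis is (-0.574, 0, 0.819). The three brown jars look the same; full weighs 340 to 460 g, empty 42 to 63 g
- jar_b: opaque brown plastic jar, black screw cap; a cylinder 62 mm in diameter over all its height, 90 mm high. Origin at the centre of its underside, z along its axis to the cap. Starts in a rack pocket, leaning 35 degrees with it: in the rack's frame its axis is (-0.574, 0, 0.819). The three brown jars look the same; full weighs 340 to 460 g, empty 42 to 63 g
- jar_c: opaque brown plastic jar, black screw cap; a cylinder 62 mm in diameter over all its height, 90 mm high. Origin at the centre of its underside, z along its axis to the cap. Starts in a rack pocket, leaning 35 degrees with it: in the rack's frame its axis is (-0.574, 0, 0.819). The three brown jars look the same; full weighs 340 to 460 g, empty 42 to 63 g
- jar_a_mid (a point): centre of jar_a, on its axis 45 mm above its underside
- jar_b_mid (a point): centre of jar_b, on its axis 45 mm above its underside
- jar_c_mid (a point): centre of jar_c, on its axis 45 mm above its underside
- rack: fixed white rack, 284 mm wide (its y), 95 mm high, of four pockets in a row, 70 mm apart, tilted 35 degrees so that the caps lean to its -x side, where the robot is. Origin on the bench under its middle, z up. Pocket walls reach 26 mm up the jars, so 64 mm stands out. Jars are 8 mm apart: no room for a finger between them, only on their upper and lower sides. They come out along their axes
- jack: the empty lab jack, fixed: square aluminium plate on crossed steel arms and a blue base 120 x 100 mm, black knob on its -x side. Origin at the centre of its underside. It stands left or right of the rack, the tub on the other side. (The other lab jack, behind the rack, carries a glass cell 205 mm high and is not part of the job.)
- jack_plate (a point): middle of the top face of the empty lab jack's plate: square aluminium plate 100 x 100 mm, level, 80 mm above the bench. x, y along the plate's edges
- tub: grey plastic wash-up tub, open at the top, outside 200 mm (its x) x 190 mm (its y) x 70 mm high, walls and floor 4 mm thick; fixed. Origin at the centre of its underside
- white_jar: white jar with blue cap, 62 mm in diameter, 90 mm high, not part of the job; stands in one of the rack's four pockets and stays there. Origin at the centre of its underside, z along its axis
- flask: small glass flask with red stopper, 64 mm in diameter, 106 mm high, on the bench behind and beside the rack; stays. Origin at the centre of its underside
- beaker: empty glass beaker, 68 mm in diameter, 90 mm high, on the bench behind and beside the rack; stays. Origin at the centre of its underside
- case: flat blue-grey plastic case, 75 x 170 x 24 mm, left of the robot's working area; stays. Origin at the centre of its underside
- spatula: thin steel laboratory spatula, 210 mm long, 4 mm high, lying on the bench across the front of the rack, nearer to the robot; stays. Origin under it
- mouse: cream computer mouse, 56 mm wide, 33 mm high, at the robot's right; stays. Origin at the centre of its underside
There are look-alikes about, which are no part of the job. What is shaped like the jar_b but pink is not meant.

How it is judged:
By the outcome, as a careful person would: the job done as asked, in the order asked, and still so for the second after the job is handed in, with the robot touching nothing.
It also fails if it takes over 72 s, if anything falls off the work surface, if the arm or the gripper's body presses on something with over 40 N, if the wrist force passes 120 N, or if a joint passes its speed limit or range.

ROBOT

A 7-joint arm with a two-finger parallel gripper is mounted at the origin on the work surface. World frame = base frame: x ahead of the robot, y to its left, z up, the work surface at z = 0. Lengths are in m, angles in rad, forces in N, time in s.
With the tool pointing down it reaches from about 0.425 to 1.025 m from the base axis. Payload 3.6 kg.
Tool frame: the origin (TCP) lies midway between the tips of the shut fingers; the grasp point (between the pads) lies 19 mm behind it (arm.pinch_z is the distance from the TCP to the grasp point, in m); z points along the fingers, y is the line along which they close (so a half turn about z gives the same grasp; the last joint's range is limited). The gripper opens to 85 mm and grips with 20 to 120 N. Pads are 22 mm wide; open, the fingers measure 114 mm over their backs; the gripper's body (76 mm by 85 mm) begins 54 mm behind the grasp point. The pads swing forward as they close: fully open they stand 13 mm farther back than shut.
Start: joints at [1.226, 0.591, 0.048, 1.609, -0.033, 0.943, -0.034], TCP at [0.18, -0.702, 0.231] pointing down, gripper open.
Joint ranges: [-2.69, 2.69], [-0.47, 2.24], [-1.27, 1.36], [0.19, 2.51], [-1.53, 4.68], [0.08, 2.07], [-3.09, 3.09]. Speed limits (rad/s): [2.57, 2.57, 3.14, 3.14, 3.14, 3.14, 3.14].

INTERFACE

Orientations are given as a unit quaternion [w, x, y, z].
In Python, from plant import arm, imaging, order gives the robot as it stands.
- The arm moves only by the tool carry_out, never from a script. Its argument "commands" is a list that holds one entry, the list of rows, each a list of 7 numbers: the closure, from -1 (fully open) to 1 (shut), so that 0 is half open, then the shift along the world's x, y, z in m, then the turn, a rotation vector about the world's x, y, z in degrees. In form: [[[jaw, tx, ty, tz, wx, wy, wz], ...]]. A call has exactly 5 rows; each row shifts and turns the commanded pose from where the row before left it; what a row does not reach is not made up. A row lasts 1/10 s, in which the tool goes at most 50 mm and 8.59 degrees, less where a joint would pass 70% of its speed; a pose out of reach is approached as far as the arm can. A call with a gripper value outside its range is refused whole. The fingers move at their own pace and stop on an object; "newtons" is the grip in N (left out, the last holds). Time passes only in rows, so rows that do not move let the fingers close, or fill a call up. It gives the time, the measured TCP pose, the force, the opening and the grip force at its end, in the units of the state.
- arm.get_obs(): the state, without advancing time (a new reading comes with each control period).
- imaging.grab_frame(name): name is "scene" or "top"; returns a dict with "color" (420x560x3 uint8, red, green, blue), "z_map" (420x560 float32, m along the optical axis (not along the pixel's ray), 0 where there is no reading), "K" (3x3 intrinsics, pixels), "k1" (the pictures are not rectified: a ray, as slopes to the right and down, at radius r is drawn at 1 + k1 r^2 times it, then the intrinsics apply), "R" (3x3) and "t" (3): a world point X has camera coordinates R X + t. Camera axes: x right, y down, z forward; pixel columns grow to the right and rows downward; lengths in m; the calibration is good to about 2 mm. A picture is of the moment at which its call begins.
- order.close_job(): hands the job in; it is judged then, once.
The state is a dict: "time": time; "joints": joint angles; "dq": joint speeds; "joint_torque": joint torques, N m; "tool_pos": TCP position; "tcp_rot": TCP orientation; "ft_force": force on the tool from outside, world axes, zero at the start; "torque": the same for the moment, N m; "finger_gap": opening from 0.0 (shut) to 1.0 (fully open); "grip_force": force on a finger pad.
Only numpy, scipy, OpenCV 4.12 (cv2) and the standard library are available. Lean on these libraries where they do the work, as an engineer would, in place of code of your own. Each camera call takes 0.05 s, during which the arm holds its last target. There are 200 camera calls.

## Working session

There is one attempt and no reset: what is moved stays moved. The work goes in short steps, Python scripts to look and compute and a tool call to move; the robot and the scene stay as the last step left them, time stands still between calls to the robot, and variables do not carry over. Pictures are saved under pics/ and viewed, at most 10 in all, crops included, and the job is handed in when it is done.

Besides the shell and the picture viewer there is one more tool, called after "Emit:" as name(argument=value, ...) on one line, values as JSON. carry_out: Moves the arm, as the interface text tells. Its arguments: {"type":"object","properties":{"commands":{"type":"array","items":{"type":"array","items":{"type":"array","items":{"type":"number"}}}},"newtons":{"type":"number"}},"required":["commands"]}

```bash
mkdir -p pics; ls; cat > h.py <<'E'
import numpy as np, cv2
from plant import arm, imaging, order
def grab(n):
    f=imaging.grab_frame(n); np.savez(f'{n}.npz',**f); return f
def cloud(f):
    K=f['K'];h,w=f['z_map'].shape
    u,v=np.meshgrid(np.arange(w),np.arange(h))
    p=cv2.undistortPoints(np.stack([u,v],-1).reshape(-1,1,2).astype(float),K,np.array([float(f['k1']),0,0,0])).reshape(h,w,2)
    z=f['z_map'][...,None]
    return (np.concatenate([p*z,z],-1)-f['t'])@f['R']   # world
E
python3 - <<'E'
from h import *
ims=[]
for n in ['scene','top']:
    f=grab(n); cv2.imwrite(f'pics/{n}0.png',cv2.resize(f['color'][...,::-1],(784,588)))
    print(n,f['K'].tolist(),f['k1'],f['R'].round(3).tolist(),f['t'])
o=arm.get_obs();print({k:np.round(v,3).tolist() for k,v in o.items()},arm.pinch_z)
E
```

```text
pics
scene [[472.257589466847, 0.0, 278.6927855102028], [0.0, 472.257589466847, 208.06300542141756], [0.0, 0.0, 1.0]] -0.1123322859174356 [[0.773, 0.635, -0.0], [0.546, -0.665, -0.509], [-0.323, 0.393, -0.861]] [-0.47730457 -0.2836119   1.96106896]
top [[433.02314419535725, 0.0, 274.23971978554897], [0.0, 433.02314419535725, 212.31751526827523], [0.0, 0.0, 1.0]] -0.11150288287503653 [[0.01, -1.0, -0.005], [-0.979, -0.008, -0.205], [0.205, 0.007, -0.979]] [6.07899170e-04 6.20737355e-01 1.28027151e+00]
{'time': 0.1, 'joints': [1.226, 0.592, 0.048, 1.61, -0.033, 0.943, -0.034], 'dq': [0.001, -0.002, 0.001, -0.004, -0.0, -0.001, 0.0], 'joint_torque': [0.005, -54.999, 1.553, -19.882, 0.01, 0.004, 0.0], 'tool_pos': [0.18, -0.702, 0.23], 'tcp_rot': [-0.001, 0.992, 0.125, -0.0], 'ft_force': [-0.059, -0.736, -0.117], 'torque': [0.015, -0.043, 0.025], 'grip_force': 0.0, 'finger_gap': 1.003} 0.0187
```

View pics/scene0.png

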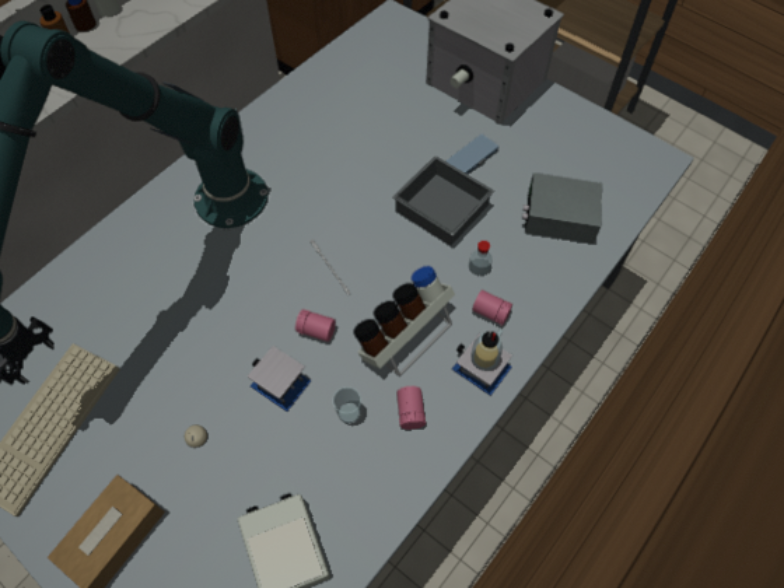

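View pics/top0.png

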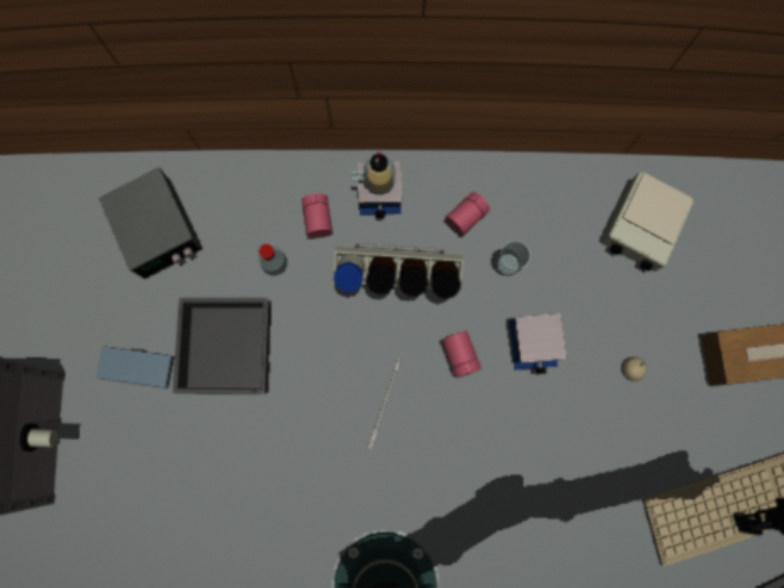

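The scene view shows the rack at about (405,320), with the white jar at its +y end and three brown jars next to it, and the tub at (443,200). The top view shows the empty jack plate at (540,338), the tub at (223,345), and the caps at (348,278), (380,278), (413,278) and (446,281). Pink decoys lie around, and the one at (461,353) is near the jack and the rack front.

```bash
python3 - <<'E'
from h import *
f=dict(np.load('top.npz'));P=cloud(f);s=5/7
def box(u0,v0,u1,v1):
    sl=np.s_[int(v0*s):int(v1*s),int(u0*s):int(u1*s)]
    return P[sl].reshape(-1,3),f['color'][sl].reshape(-1,3).astype(int)
p,c=box(500,300,580,385); q=p[(abs(p[:,2]-.08)<.012)]; print('jack',np.median(q[:,2]),cv2.minAreaRect(q[:,:2].astype(np.float32)),q[:,:2].mean(0))
p,c=box(160,285,285,405); q=p[abs(p[:,2]-.07)<.012]; print('tub',np.median(q[:,2]),cv2.minAreaRect(q[:,:2].astype(np.float32)))
p,c=box(440,325,485,380); q=p[p[:,2]>.02]; print('pink',q.min(0),q.max(0))
p,c=box(325,235,475,310)
# cap tops: plane normal (-.574 cos, -.574 sin, .819)
q=p[p[:,2]>.075]; print('rack pts',q.min(0),q.max(0))
for yaw in np.radians([-6,-4,-2,0,2,4,6]):
    a=np.array([-.574*np.cos(yaw),-.574*np.sin(yaw),.819]); h=q@a
    H,e=np.histogram(h,bins=np.arange(h.min(),h.max()+.002,.002)); k=H.argmax(); print(np.degrees(yaw).round(),e[k].round(4),H[k],H[k-1:k+2].sum())
# scene
# bench level & white rack top edge
print('bench',np.median(box(300,400,360,460)[0][:,2]))
hsv=cv2.cvtColor(f['color'],cv2.COLOR_RGB2HSV)
E
```

```text
jack 0.0799851652129881 ((0.5319456458091736, -0.33506643772125244), (0.09802979975938797, 0.10175172239542007), 5.371618270874023) [ 0.53161992 -0.33401292]
tub 0.06804363898852772 ((0.5091372132301331, 0.36596617102622986), (0.21381480991840363, 0.20607666671276093), 0.28905996680259705)
pink [ 0.34448689 -0.20475454  0.02062191] [ 0.54771838 -0.00310447  1.38048163]
rack pts [ 0.34448689 -0.16655265  0.07518335] [0.73388909 0.1168291  1.38048163]
-6.0 -0.2656 312 807
-4.0 -0.2666 391 960
-2.0 -0.2666 351 913
0.0 -0.2671 238 682
2.0 -0.265 183 503
4.0 -0.2705 142 371
6.0 -0.2714 122 324
bench -0.0002064361228112876
```

```bash
cat > jars.py <<'E'
from h import *
def measure(f,yaw0=-3,verbose=True):
    P=cloud(f);s=5/7
    sl=np.s_[int(230*s):int(312*s),int(325*s):int(478*s)]
    p=P[sl]; c=f['color'][sl].astype(int); m=(p[...,2]>.075)&(p[...,2]<.3)
    q=p[m]
    best=None
    for y in np.radians(np.arange(-8,3,.25)):
        a=np.array([-.574*np.cos(y),-.574*np.sin(y),.819]); h=q@a
        H,e=np.histogram(h,bins=np.arange(-.32,-.2,.001)); H3=np.convolve(H,[1]*4,'same'); k=H3.argmax()
        if best is None or H3[k]>best[0]: best=(H3[k],y,e[k])
    return best,p,c,m
if __name__=='__main__':
    f=dict(np.load('top.npz'));(n,y,h0),p,c,m=measure(f)
    print(n,np.degrees(y),h0)
    a=np.array([-.574*np.cos(y),-.574*np.sin(y),.819])
    ok=m&(abs(p@a-h0)<.004); 
    nl,lab,st,ce=cv2.connectedComponentsWithStats(cv2.morphologyEx(ok.astype(np.uint8),cv2.MORPH_OPEN,np.ones((3,3))))
    ey=np.array([-np.sin(y),np.cos(y),0]); ex=np.cross(ey,a)
    for i in range(1,nl):
        q=p[lab==i]
        if len(q)<60: continue
        uv=np.stack([q@ex,q@ey],1).astype(np.float32)
        (cc,r)=cv2.minEnclosingCircle(uv); mid=(uv.max(0)+uv.min(0))/2
        C=cc[0]*ex+cc[1]*ey+np.median(q@a)*a
        print(len(q),'cap',C.round(4),'r',round(r,4),'mid-cc',(mid-np.array(cc)).round(4),'col',c[lab==i].mean(0).round(), 'base',(C-.09*a).round(4))
    for q in [p[ok]]:
        w=np.linalg.svd(q-q.mean(0),full_matrices=False)[2][2]; w*=np.sign(w[2]); print('fit normal',w.round(3))
E
python3 jars.py
```

```text
769 -3.5 -0.26499999999999996
203 cap [0.648  0.0837 0.1262] r 0.0306 mid-cc [-0.0028 -0.0006] col [ 21.  45. 101.] base [0.6995 0.0806 0.0525]
170 cap [0.6457 0.0161 0.1274] r 0.0301 mid-cc [0.0009 0.    ] col [9. 8. 8.] base [0.6972 0.013  0.0536]
157 cap [ 0.6435 -0.0588  0.1293] r 0.0281 mid-cc [ 0.0009 -0.0048] col [11. 10. 10.] base [ 0.6951 -0.0619  0.0556]
186 cap [ 0.6349 -0.1257  0.1264] r 0.0306 mid-cc [-0.0004 -0.0054] col [13. 13. 13.] base [ 0.6864 -0.1288  0.0527]
fit normal [-0.572  0.036  0.82 ]
```

Emit:
carry_out(commands=[[[-1,0.019,0.029,0.002,0,0,3.6],[-1,0.019,0.029,0.002,0,0,3.6],[-1,0.019,0.029,0.002,0,0,3.6],[-1,0.019,0.029,0.002,0,0,3.6],[-1,0.019,0.029,0.002,0,0,3.6]]], newtons=50)

```text
time: 0.6
tool_pos: [0.2753, -0.5557, 0.2409]
tcp_rot: [-0.0, 0.96, 0.28, -0.0]
ft_force: [0.6, 0.7, -0.1]
finger_gap: 1.003
grip_force: 0.0
```

Emit:
carry_out(commands=[[[-1,0.019,0.029,0.002,0,0,3.6],[-1,0.019,0.029,0.002,0,0,3.6],[-1,0.019,0.029,0.002,0,0,3.6],[-1,0.019,0.029,0.002,0,0,3.6],[-1,0.019,0.029,0.002,0,0,3.6]]])

```text
time: 1.1
tool_pos: [0.3703, -0.4108, 0.2511]
tcp_rot: [-0.0, 0.904, 0.427, -0.0]
ft_force: [0.6, -0.2, 0.1]
finger_gap: 0.996
grip_force: 0.0
```

Emit:
carry_out(commands=[[[-1,0.019,0.029,0.002,0,0,3.6],[-1,0.019,0.029,0.002,0,0,3.6],[-1,0.019,0.029,0.002,0,0,3.6],[-1,0.019,0.029,0.002,0,0,3.6],[-1,0.019,0.029,0.002,0,0,3.6]]])

```text
time: 1.6
tool_pos: [0.4652, -0.266, 0.2611]
tcp_rot: [-0.0, 0.827, 0.563, -0.0]
ft_force: [-0.1, 0.6, -0.3]
finger_gap: 1.006
grip_force: 0.0
```

Emit:
carry_out(commands=[[[-1,0.019,0.029,0.002,0,0,3.6],[-1,0.019,0.029,0.002,0,0,3.6],[-1,0.019,0.029,0.002,0,0,3.6],[-1,0.019,0.029,0.002,0,0,3.6],[-1,0.019,0.029,0.002,0,0,3.6]]])

```text
time: 2.1
tool_pos: [0.5601, -0.1212, 0.271]
tcp_rot: [-0.0, 0.728, 0.685, -0.0]
ft_force: [0.4, 0.5, 0.0]
finger_gap: 0.998
grip_force: 0.0
```

```bash
cat > st.py <<'E'
from h import *
from scipy.spatial.transform import Rotation as Ro
o=arm.get_obs(); R=Ro.from_quat(o['tcp_rot'],scalar_first=True)
y=np.radians(-3.5);a=np.array([-.574*np.cos(y),-.574*np.sin(y),.819]);ey=np.array([-np.sin(y),np.cos(y),0]);ex=np.cross(ey,a)
M=R.as_matrix();T=np.stack([np.cross(ex,-a),ex,-a],1); V=np.stack([[np.sin(-y)*0+1*np.cos(y)*0,1,0]],0)
vx=np.array([np.cos(y),np.sin(y),0]);U=np.stack([np.cross(vx,[0,0,-1]),vx,[0,0,-1]],1)
rv=lambda A:np.degrees(Ro.from_matrix(A@M.T).as_rotvec()).round(1)
print('t',o['time'],'pos',np.round(o['tool_pos'],4),'q',np.round(o['joints'],3),'gap',round(float(o['finger_gap']),3),'grip',round(float(o['grip_force']),1),'F',np.round(o['ft_force'],2),'M',np.round(o['torque'],2),'\ntoRack',rv(T),'toVert',rv(U),'tz',M[:,2].round(3),'ty',M[:,1].round(3))
E
python3 st.py
```

```text
t 2.1 pos [ 0.5601 -0.1212  0.271 ] q [ 0.437  0.379 -0.399  1.904  0.186  0.895 -0.115] gap 0.998 grip 0.0 F [0.39 0.51 0.04] M [-0.02 -0.01  0.01] 
toRack [ -2.1 -35.   -0. ] toVert [ 0. -0. -0.] tz [-0.001 -0.    -1.   ] ty [ 0.998 -0.061 -0.001]
```

Emit:
carry_out(commands=[[[-1,0.004,0,-0.008,-0.42,-7,0],[-1,0.004,0,-0.008,-0.42,-7,0],[-1,0.004,0,-0.008,-0.42,-7,0],[-1,0.004,0,-0.008,-0.42,-7,0],[-1,0.004,0,-0.008,-0.42,-7,0]]])

```text
time: 2.6
tool_pos: [0.5643, -0.1247, 0.229]
tcp_rot: [0.174, 0.709, 0.665, 0.156]
ft_force: [-0.6, 0.1, -1.2]
finger_gap: 0.999
grip_force: 0.0
```

```bash
python3 st.py
```

```text
t 2.6 pos [ 0.5643 -0.1247  0.229 ] q [ 0.429  0.309 -0.332  2.253  0.559  0.145 -0.466] gap 0.999 grip 0.0 F [-0.58  0.08 -1.22] M [ 0.01  0.55 -0.01] 
toRack [ 0.  -8.   0.4] toVert [ 2.2 26.9  0.2] tz [ 0.453 -0.038 -0.891] ty [ 0.889 -0.055  0.455]
```

```bash
cat > kin.py <<'E'
import numpy as np
from scipy.optimize import least_squares
from scipy.spatial.transform import Rotation as Ro
D=[([1.226,.592,.048,1.61,-.033,.943,-.034],[.18,-.702,.23],[-.001,.992,.125,0]),
([.437,.379,-.399,1.904,.186,.895,-.115],[.5601,-.1212,.271],[0,.728,.685,0]),
([.429,.309,-.332,2.253,.559,.145,-.466],[.5643,-.1247,.229],[.174,.709,.665,.156])]
def fk(q,p):
    h,L1,L2,Lt,b,e1,e2,e3,g=p
    Z=lambda t:Ro.from_euler('z',t);Y=lambda t:Ro.from_euler('y',t)
    R=Z(q[0]+b)*Y(q[1])*Z(q[2]);x=np.array([0,0,h])+R.apply([e1,0,L1])
    R=R*Y(q[3])*Z(q[4]);x=x+R.apply([e2,0,L2]); R=R*Y(q[5])*Z(q[6]);x=x+R.apply([e3,0,Lt]); return x,R*Z(g)
def res(p):
    r=[]
    for q,x,w in D:
        X,R=fk(q,p); r+=list(X-x)+list(.3*(R.inv()*Ro.from_quat(w,scalar_first=True)).as_rotvec())
    return np.array(r)
def fit():
    return min((least_squares(res,[.35,.5,.5,.35,b,0,0,0,g]) for b in (-2.5,0,2) for g in (-1.6,0,1.6,3.1)),key=lambda s:s.cost)
lo=np.array([-2.69,-.47,-1.27,.19,-1.53,.08,-3.09]);hi=np.array([2.69,2.24,1.36,2.51,4.68,2.07,3.09])
def ik(p,x,R,seed,margin=.03):
    def f(q):
        X,Q=fk(q,p); return np.r_[X-x,.3*(Q.inv()*R).as_rotvec(),.0005*(q-seed)]
    return least_squares(f,np.clip(seed,lo+margin+.001,hi-margin-.001),bounds=(lo+margin,hi-margin))
E
python3 - <<'E'
from kin import *
s=fit();print(s.cost,s.x.round(4),abs(s.fun).max())
np.save('p.npy',s.x)
y=np.radians(-3.5);a=np.array([-.574*np.cos(y),-.574*np.sin(y),.819]);ey=np.array([-np.sin(y),np.cos(y),0]);ex=np.cross(ey,a)
q0=np.array(D[2][0]);rng=np.random.default_rng(0)
for nm,C in [('j3',[.6366,-.126,.127]),('j1',[.6451,.0137,.127])]:
  for d in (-.049,.08):
    for flip in (1,-1):
      T=Ro.from_matrix(np.stack([np.cross(flip*ex,-a),flip*ex,-a],1))
      sols=[]
      for k in range(12):
        sd=q0 if k==0 else rng.uniform(lo,hi); r=ik(s.x,np.array(C)+d*a,T,sd)
        e=abs(r.fun[:6]).max(); sols.append((e,np.linalg.norm(r.x-q0),r.x))
      good=sorted([t for t in sols if t[0]<.003],key=lambda t:t[1])[:2] or [min(sols,key=lambda t:t[0])]
      for t in good: print(nm,d,flip,round(t[0],4),round(t[1],2),t[2].round(2))
E
```

```text
0.20508305633065255 [ 2.5181 -3.4614 -0.6689 -0.875   0.7214  1.8416 -0.3996 -0.0152 -3.0521] 0.5101542160291387
j3 -0.049 1 0.0 1.94 [ 1.19  0.31 -1.24  1.43 -0.15  1.18 -0.82]
j3 -0.049 1 0.0 1.94 [ 1.19  0.31 -1.24  1.43 -0.15  1.18 -0.82]
j3 -0.049 -1 0.0 2.81 [-0.99 -0.02  0.16  1.42  0.03  1.13  1.43]
j3 -0.049 -1 0.0 3.06 [ 1.97  0.66 -0.4   1.43 -0.17  1.55 -2.39]
j3 0.08 1 0.0 1.92 [ 0.98  0.5  -0.94  2.4  -0.99  0.11  0.27]
j3 0.08 1 0.0 2.0 [ 1.6   0.61 -0.67  1.7  -0.26  1.09  0.26]
j3 0.08 -1 0.0 2.56 [-0.9   0.04  0.06  1.67  0.04  0.83  1.41]
j3 0.08 -1 0.0 2.58 [ 1.48  0.73 -0.69  2.48 -0.88  0.22 -2.23]
j1 -0.049 1 0.0 2.01 [ 1.31  0.31 -1.24  1.43 -0.19  1.22 -0.71]
j1 -0.049 1 0.0 2.2 [ 1.64  0.51 -0.87  1.44 -0.23  1.39  0.01]
j1 -0.049 -1 0.0 2.98 [ 2.66  0.68  0.3   1.42  0.14  1.58 -1.11]
j1 -0.049 -1 0.0 2.98 [ 2.66  0.68  0.3   1.42  0.14  1.58 -1.11]
j1 0.08 1 0.0 1.62 [ 0.75  0.15 -1.16  1.68 -0.13  0.84 -1.19]
j1 0.08 1 0.0 1.62 [ 0.05  0.05 -0.72  1.67 -0.05  0.82 -1.51]
j1 0.08 -1 0.0 2.69 [-0.91  0.04  0.16  1.67 -0.03  0.82  1.53]
j1 0.08 -1 0.0 2.77 [ 2.48  0.73  0.08  1.67  0.06  1.34 -1.5 ]
```

```bash
cat >> kin.py <<'E'
import itertools
S=np.ones(7)
def fk(q,p):
    h,L1,L2,Lt,b,e1,e2,e3,g=p; q=np.asarray(q)*S
    Z=lambda t:Ro.from_euler('z',t);Y=lambda t:Ro.from_euler('y',t)
    R=Z(q[0]+b)*Y(q[1])*Z(q[2]);x=np.array([0,0,h])+R.apply([e1,0,L1])
    R=R*Y(q[3])*Z(q[4]);x=x+R.apply([e2,0,L2]); R=R*Y(q[5])*Z(q[6]);x=x+R.apply([e3,0,Lt]); return x,R*Z(g)
E
python3 - <<'E'
import kin; from kin import *
out=[]
for s in itertools.product((1,-1),repeat=5):
    kin.S=np.array([s[0],1,s[1],s[4],s[2],s[4],s[3]])
    def r(v):
        p=[.35,.5,.5,.3,v[0],0,0,0,v[1]]
        return np.r_[tuple((fk(q,p)[1].inv()*Ro.from_quat(w,scalar_first=True)).as_rotvec() for q,x,w in D)]
    b=min((least_squares(r,[i,j]) for i in (-2,0,2) for j in (-2,0,2)),key=lambda t:t.cost)
    out.append((b.cost,kin.S.tolist(),b.x.round(3).tolist()))
out.sort(key=lambda t:t[0])
for o in out[:4]:print(o)
kin.S=np.array(out[0][1]);b,g=out[0][2]
f=least_squares(res,[.35,.5,.5,.3,b,0,0,0,g]);print(f.cost,f.x.round(4),abs(f.fun).max())
E
```

```text
(np.float64(2.5065938396618534e-06), [-1, 1, -1, 1, -1, 1, -1], [-0.001, 1.569])
(np.float64(0.05872607301510351), [-1, 1, -1, 1, 1, 1, 1], [-0.388, 1.172])
(np.float64(0.20230905313054998), [-1, 1, -1, 1, -1, 1, 1], [0.265, 2.235])
(np.float64(0.23538857092007706), [-1, 1, 1, 1, -1, 1, -1], [0.92, 2.077])
4.434224507674395e-05 [ 2.8880e-01  6.5170e-01  4.7750e-01  3.2430e-01 -6.4400e-02 -2.1700e-02
  8.7000e-03 -1.0000e-03  1.5082e+00] 0.008644213249248092
```

```bash
cat >> kin.py <<'E'
S=np.array([-1,1,-1,1,-1,1,-1.])
def fk(q,p):
    h,L1,L2,Lt,d1,d2,d3=p; q=np.asarray(q)*S
    Z=lambda t:Ro.from_euler('z',t);Y=lambda t:Ro.from_euler('y',t)
    R=Z(q[0])*Y(q[1])*Z(q[2]);x=np.array([0,0,h])+R.apply([0,d1,L1])
    R=R*Y(q[3])*Z(q[4]);x=x+R.apply([0,d2,L2]); R=R*Y(q[5])*Z(q[6]);x=x+R.apply([0,0,Lt])+(R*Z(-q[6])).apply([0,d3,0]); return x,R*Z(np.pi/2)
E
python3 - <<'E'
from kin import *
def F(p): return np.r_[res(p),.003*(p-[.3,.45,.45,.3,0,0,0])]
s=least_squares(F,[.3,.45,.45,.3,0,0,0]);print(s.cost,s.x.round(4),res(s.x).round(4).reshape(3,6)[:,:3])
np.save('p.npy',s.x)
y=np.radians(-3.5);a=np.array([-.574*np.cos(y),-.574*np.sin(y),.819]);ey=np.array([-np.sin(y),np.cos(y),0]);ex=np.cross(ey,a)
q0=np.array(D[2][0]);rng=np.random.default_rng(0)
for nm,C in [('j3',[.6366,-.126,.127]),('j2',[.6409,-.0561,.127]),('j1',[.6451,.0137,.127])]:
  for d in (-.049,.01,.08):
    for flip in (1,-1):
      T=Ro.from_matrix(np.stack([np.cross(flip*ex,-a),flip*ex,-a],1))
      sols=[]
      for k in range(8):
        sd=q0 if k==0 else rng.uniform(lo,hi); r=ik(s.x,np.array(C)+d*a,T,sd)
        e=abs(r.fun[:6]).max(); sols.append((e,np.linalg.norm(r.x-q0),r.x))
      good=sorted([t for t in sols if t[0]<.003],key=lambda t:t[1])[:1] or [min(sols,key=lambda t:t[0])]
      for t in good: print(nm,d,flip,round(t[0],4),round(t[1],2),t[2].round(2))
E
```

```text
2.0173365108102393e-05 [ 0.2747  0.638   0.4532  0.307  -0.0496  0.0036  0.0036] [[ 0.0027  0.0035  0.0013]
 [ 0.003  -0.0019 -0.0014]
 [-0.0002 -0.0018  0.0001]]
j3 -0.049 1 0.0 2.29 [ 0.84  0.87 -1.07  2.23  2.05  0.72 -1.75]
j3 -0.049 -1 0.0 2.37 [ 0.54  0.7  -0.58  2.23  2.42  0.44  0.9 ]
j3 0.01 1 0.0 2.21 [ 0.88  0.74 -1.09  2.28  1.97  0.65 -1.75]
j3 0.01 -1 0.0 2.37 [ 0.68  0.62 -0.77  2.28  2.19  0.45  1.12]
j3 0.08 1 0.0 2.07 [ 0.93  0.56 -1.09  2.32  1.87  0.5  -1.72]
j3 0.08 -1 0.0 2.29 [ 0.47  0.41 -0.43  2.33  2.5   0.23  0.73]
j2 -0.049 1 0.0 2.35 [ 0.69  0.85 -1.04  2.24  2.05  0.78 -1.89]
j2 -0.049 -1 0.0 2.29 [ 0.41  0.7  -0.6   2.24  2.3   0.52  0.88]
j2 0.01 1 0.0 2.26 [ 0.71  0.72 -1.06  2.3   1.97  0.71 -1.89]
j2 0.01 -1 0.0 2.22 [ 0.31  0.55 -0.45  2.3   2.39  0.4   0.73]
j2 0.08 1 0.0 2.12 [ 0.74  0.53 -1.04  2.34  1.86  0.56 -1.87]
j2 0.08 -1 0.0 2.16 [ 0.46  0.43 -0.64  2.34  2.09  0.36  1.01]
j1 -0.049 1 0.0 2.38 [ 0.52  0.83 -0.99  2.24  2.02  0.82 -2.  ]
j1 -0.049 -1 0.0 2.19 [ 0.21  0.68 -0.51  2.24  2.26  0.54  0.78]
j1 0.01 1 0.0 2.29 [ 0.53  0.69 -1.    2.29  1.94  0.74 -2.01]
j1 0.01 -1 0.0 2.2 [ 0.39  0.62 -0.78  2.29  2.03  0.61  1.01]
j1 0.08 1 0.0 2.14 [ 0.52  0.51 -0.96  2.33  1.83  0.6  -1.99]
j1 0.08 -1 0.0 2.06 [ 0.11  0.4  -0.38  2.34  2.09  0.35  0.85]
```

Emit:
carry_out(commands=[[[-1,0,0,0,0,-2,0.1],[-1,0,0,0,0,-2,0.1],[-1,0,0,0,0,-2,0.1],[-1,0,0,0,0,-2,0.1],[-1,0,0,0,0,-1,0.1]]])

```text
time: 3.1
tool_pos: [0.5667, -0.1284, 0.2298]
tcp_rot: [0.202, 0.702, 0.659, 0.18]
ft_force: [-0.6, 0.4, 0.3]
finger_gap: 0.997
grip_force: 0.0
```

```bash
python3 st.py
```

```text
t 3.1 pos [ 0.5667 -0.1284  0.2298] q [ 0.492  0.314 -0.397  2.294  1.504  0.09  -1.395] gap 0.997 grip 0.0 F [-0.64  0.41  0.29] M [ 0.02  0.5  -0.  ] 
toRack [ 0.5 -3.7  0.4] toVert [ 2.7 31.3  0.1] tz [ 0.519 -0.046 -0.854] ty [ 0.852 -0.051  0.521]
```

Emit:
carry_out(commands=[[[-1,0.004,0.001,-0.007,0.1,-0.8,0.1],[-1,0.005,0.001,-0.007,0.1,-0.8,0.1],[-1,0.005,0.001,-0.007,0.1,-0.7,0.1],[-1,0.005,0.001,-0.007,0.1,-0.7,0.1],[-1,0.005,0.001,-0.008,0.1,-0.7,0]]])

```text
time: 3.6
tool_pos: [0.5891, -0.1244, 0.1962]
tcp_rot: [0.218, 0.696, 0.654, 0.203]
ft_force: [-0.1, 1.2, -0.3]
finger_gap: 1.002
grip_force: 0.0
```

```bash
python3 st.py
```

```text
t 3.6 pos [ 0.5891 -0.1244  0.1962] q [ 0.742  0.473 -0.749  2.306  2.083  0.308 -1.929] gap 1.002 grip 0.0 F [-0.08  1.19 -0.27] M [ 0.09  0.58 -0.02] 
toRack [ 0.1 -0.3  0.1] toVert [ 2.3 34.6  0. ] tz [ 0.568 -0.038 -0.822] ty [ 0.821 -0.05   0.569]
```

Emit:
carry_out(commands=[[[-1,0.0079,-0.0004,-0.0114,0,-0.1,0],[-1,0.0079,-0.0004,-0.0114,0,0,0],[-1,0.0079,-0.0004,-0.0114,0,0,0],[-1,0.0079,-0.0004,-0.0114,0,0,0],[-1,0.0079,-0.0004,-0.0114,0,0,0]]])

```text
time: 4.1
tool_pos: [0.6286, -0.1265, 0.1385]
tcp_rot: [0.218, 0.695, 0.654, 0.203]
ft_force: [-0.1, 0.0, -0.1]
finger_gap: 1.002
grip_force: 0.0
```

Emit:
carry_out(commands=[[[-1,0.0079,-0.0004,-0.0114,0,-0.1,0],[-1,0.0079,-0.0004,-0.0114,0,0,0],[-1,0.0079,-0.0004,-0.0114,0,0,0],[-1,0.0079,-0.0004,-0.0114,0,0,0],[-1,0.0079,-0.0004,-0.0114,0,0,0]]])

```text
time: 4.6
tool_pos: [0.6686, -0.1283, 0.0815]
tcp_rot: [0.219, 0.695, 0.654, 0.204]
ft_force: [-0.1, -0.5, 0.4]
finger_gap: 1.001
grip_force: 0.0
```

```bash
python3 - <<'E'
from h import *
exec(open('st.py').read())
f=grab('scene');cv2.imwrite('pics/s1.png',cv2.resize(f['color'][180:300,210:370,::-1],(800,600),interpolation=cv2.INTER_CUBIC))
E
```

```text
t 4.6 pos [ 0.6686 -0.1283  0.0815] q [ 0.69   0.797 -0.766  2.194  2.258  0.531 -1.988] gap 1.001 grip 0.0 F [-0.12 -0.46  0.39] M [ 0.03  0.63 -0.02] 
toRack [ 0.1 -0.2  0.1] toVert [ 2.3 34.8  0. ] tz [ 0.57  -0.038 -0.821] ty [ 0.819 -0.05   0.571]
```

View pics/s1.png

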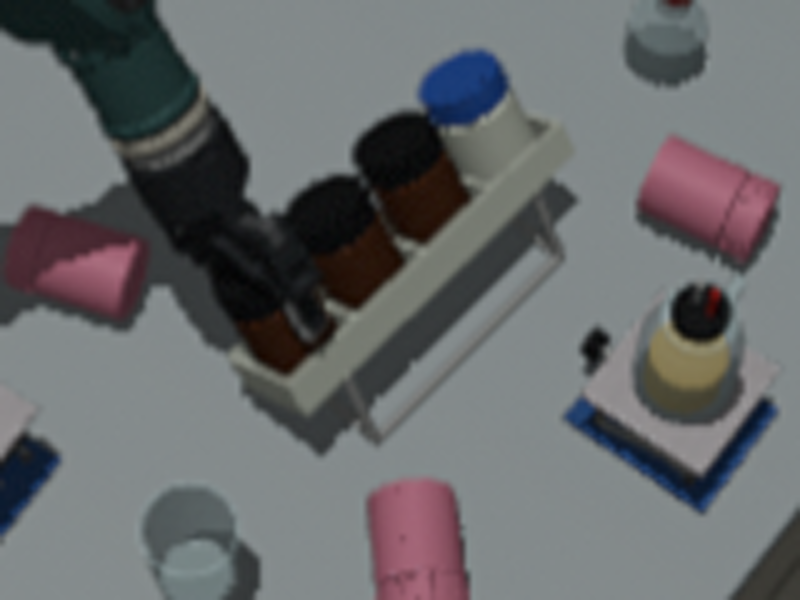

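The view shows the upper finger at (305,310) behind the first jar and clear of its neighbour at (350,265), so I can close and lift.

Emit:
carry_out(commands=[[[1,0,0,0,0,0,0],[1,0,0,0,0,0,0],[1,0,0,0,0,0,0],[1,0,0,0,0,0,0],[1,0,0,0,0,0,0]]], newtons=50)

```text
time: 5.15
tool_pos: [0.668, -0.1283, 0.0828]
tcp_rot: [0.219, 0.695, 0.654, 0.204]
ft_force: [-0.4, -0.1, -0.3]
finger_gap: 0.715
grip_force: 53.2
```

```bash
python3 st.py
```

```text
t 5.15 pos [ 0.668  -0.1283  0.0828] q [ 0.691  0.794 -0.767  2.195  2.257  0.53  -1.988] gap 0.715 grip 53.2 F [-0.35 -0.11 -0.27] M [0.09 0.63 0.01] 
toRack [ 0.2 -0.2  0.1] toVert [ 2.3 34.8  0. ] tz [ 0.57  -0.038 -0.82 ] ty [ 0.819 -0.049  0.572]
```

Emit:
carry_out(commands=[[[1,-0.003,0.0002,0.0043,0,0,0],[1,-0.003,0.0002,0.0043,0,0,0],[1,-0.003,0.0002,0.0043,0,0,0],[1,-0.003,0.0002,0.0043,0,0,0],[1,-0.003,0.0002,0.0043,0,0,0]]])

```text
time: 5.65
tool_pos: [0.6528, -0.1272, 0.1045]
tcp_rot: [0.219, 0.695, 0.654, 0.204]
ft_force: [0.6, 0.9, 0.2]
finger_gap: 0.718
grip_force: 53.3
```

Emit:
carry_out(commands=[[[1,0,0,0,0,0,0],[1,0,0,0,0,0,0],[1,0,0,0,0,0,0],[1,0,0,0,0,0,0],[1,0,0,0,0,0,0]]])

```text
time: 6.15
tool_pos: [0.6531, -0.1271, 0.1037]
tcp_rot: [0.219, 0.695, 0.654, 0.204]
ft_force: [-0.2, 0.1, -1.4]
finger_gap: 0.719
grip_force: 53.3
```

```bash
python3 st.py
```

```text
t 6.15 pos [ 0.6531 -0.1271  0.1037] q [ 0.703  0.742 -0.774  2.222  2.232  0.503 -1.986] gap 0.719 grip 53.3 F [-0.25  0.11 -1.36] M [0.09 0.69 0.03] 
toRack [ 0.1 -0.2  0.1] toVert [ 2.3 34.8  0. ] tz [ 0.57  -0.037 -0.821] ty [ 0.819 -0.05   0.571]
```

Fz is only about −1 N, so this jar is empty. I'll put it back and weigh the middle one.

Emit:
carry_out(commands=[[[1,0.003,-0.0002,-0.0043,0,0,0],[1,0.003,-0.0002,-0.0043,0,0,0],[1,0.003,-0.0002,-0.0043,0,0,0],[1,0.003,-0.0002,-0.0043,0,0,0],[1,0.003,-0.0002,-0.0043,0,0,0]]])

```text
time: 6.65
tool_pos: [0.6678, -0.1281, 0.082]
tcp_rot: [0.219, 0.695, 0.654, 0.204]
ft_force: [-31.3, -4.1, 50.1]
finger_gap: 0.716
grip_force: 57.7
```

Emit:
carry_out(commands=[[[-1,0,0,0,0,0,0],[-1,0,0,0,0,0,0],[-1,0,0,0,0,0,0],[-1,0,0,0,0,0,0],[-1,0,0,0,0,0,0]]])

```text
time: 7.15
tool_pos: [0.6682, -0.1282, 0.0826]
tcp_rot: [0.219, 0.695, 0.654, 0.204]
ft_force: [0.2, -0.4, -0.3]
finger_gap: 1.004
grip_force: 0.0
```

Emit:
carry_out(commands=[[[-1,-0.0075,0.0005,0.0107,0,0,0],[-1,-0.0075,0.0005,0.0107,0,0,0],[-1,-0.0075,0.0005,0.0107,0,0,0],[-1,-0.0075,0.0005,0.0107,0,0,0],[-1,-0.0075,0.0005,0.0107,0,0,0]]])

```text
time: 7.65
tool_pos: [0.6298, -0.1255, 0.1373]
tcp_rot: [0.219, 0.695, 0.654, 0.204]
ft_force: [-0.4, 0.4, 0.3]
finger_gap: 0.998
grip_force: 0.0
```

Emit:
carry_out(commands=[[[-1,0.0008,0.014,0,0,0,0],[-1,0.0008,0.014,0,0,0,0],[-1,0.0009,0.014,0,0,0,0],[-1,0.0009,0.014,0,0,0,0],[-1,0.0009,0.014,0,0,0,0]]])

```text
time: 8.15
tool_pos: [0.635, -0.0535, 0.1355]
tcp_rot: [0.218, 0.695, 0.654, 0.204]
ft_force: [0.1, -0.3, 0.6]
finger_gap: 0.994
grip_force: 0.0
```

```bash
python3 st.py
```

```text
t 8.15 pos [ 0.635  -0.0535  0.1355] q [ 0.588  0.662 -0.809  2.274  2.111  0.553 -2.034] gap 0.994 grip 0.0 F [ 0.14 -0.26  0.55] M [0.02 0.62 0.02] 
toRack [ 0.1 -0.2 -0. ] toVert [ 2.2 34.7 -0. ] tz [ 0.57  -0.036 -0.821] ty [ 0.82  -0.049  0.571]
```

Emit:
carry_out(commands=[[[-1,0.0075,-0.001,-0.0107,0,0,0],[-1,0.0075,-0.0009,-0.0107,0,0,0],[-1,0.0075,-0.0009,-0.0107,0,0,0],[-1,0.0075,-0.0009,-0.0107,0,0,0],[-1,0.0075,-0.0009,-0.0107,0,0,0]]])

```text
time: 8.65
tool_pos: [0.6729, -0.0614, 0.0807]
tcp_rot: [0.219, 0.696, 0.653, 0.204]
ft_force: [0.5, 0.1, -0.1]
finger_gap: 1.001
grip_force: 0.0
```

Emit:
carry_out(commands=[[[1,0,0,0,0,0,0],[1,0,0,0,0,0,0],[1,0,0,0,0,0,0],[1,0,0,0,0,0,0],[1,0,0,0,0,0,0]]])

```text
time: 9.15
tool_pos: [0.6724, -0.0603, 0.083]
tcp_rot: [0.219, 0.695, 0.654, 0.204]
ft_force: [0.2, 0.4, -0.4]
finger_gap: 0.713
grip_force: 47.8
```

Emit:
carry_out(commands=[[[1,-0.003,0.0002,0.0043,0,0,0],[1,-0.003,0.0002,0.0043,0,0,0],[1,-0.003,0.0002,0.0043,0,0,0],[1,-0.003,0.0002,0.0043,0,0,0],[1,-0.003,0.0002,0.0043,0,0,0]]])

```text
time: 9.65
tool_pos: [0.6571, -0.0592, 0.1045]
tcp_rot: [0.219, 0.695, 0.654, 0.204]
ft_force: [0.1, 1.0, -0.6]
finger_gap: 0.716
grip_force: 47.4
```

Emit:
carry_out(commands=[[[1,0,0,0,0,0,0],[1,0,0,0,0,0,0],[1,0,0,0,0,0,0],[1,0,0,0,0,0,0],[1,0,0,0,0,0,0]]])

```text
time: 10.15
tool_pos: [0.6574, -0.0593, 0.1037]
tcp_rot: [0.219, 0.695, 0.654, 0.204]
ft_force: [1.1, 0.1, -0.1]
finger_gap: 0.716
grip_force: 47.4
```

```bash
python3 st.py
```

```text
t 10.15 pos [ 0.6574 -0.0593  0.1037] q [ 0.579  0.746 -0.796  2.237  2.166  0.594 -2.043] gap 0.716 grip 47.4 F [ 1.05  0.11 -0.13] M [0.05 0.64 0.02] 
toRack [ 0.1 -0.2  0.1] toVert [ 2.3 34.8  0. ] tz [ 0.57  -0.037 -0.821] ty [ 0.819 -0.05   0.571]
```

Fz is about −0.1 N, so this one is empty too. I'll put it back gently and weigh the third.

Emit:
carry_out(commands=[[[1,0.003,-0.0002,-0.0043,0,0,0],[1,0.003,-0.0002,-0.0043,0,0,0],[1,0.003,-0.0002,-0.0043,0,0,0],[1,0.002,-0.0001,-0.003,0,0,0],[1,0.002,-0.0001,-0.003,0,0,0]]])

```text
time: 10.65
tool_pos: [0.6706, -0.0601, 0.0845]
tcp_rot: [0.219, 0.695, 0.654, 0.204]
ft_force: [0.4, 0.6, -0.1]
finger_gap: 0.718
grip_force: 47.4
```

Emit:
carry_out(commands=[[[-1,0,0,0,0,0,0],[-1,0,0,0,0,0,0],[-1,0,0,0,0,0,0],[-1,0,0,0,0,0,0],[-1,0,0,0,0,0,0]]])

```text
time: 11.15
tool_pos: [0.6704, -0.0601, 0.0853]
tcp_rot: [0.219, 0.695, 0.654, 0.204]
ft_force: [-0.0, -0.0, 0.1]
finger_gap: 1.001
grip_force: 0.0
```

Emit:
carry_out(commands=[[[-1,-0.0075,0.0005,0.0107,0,0,0],[-1,-0.0075,0.0005,0.0107,0,0,0],[-1,-0.0075,0.0005,0.0107,0,0,0],[-1,-0.0075,0.0005,0.0107,0,0,0],[-1,-0.0075,0.0005,0.0107,0,0,0]]])

```text
time: 11.65
tool_pos: [0.6321, -0.0574, 0.1399]
tcp_rot: [0.219, 0.695, 0.654, 0.204]
ft_force: [-0.8, 0.8, -0.1]
finger_gap: 0.999
grip_force: 0.0
```

Emit:
carry_out(commands=[[[-1,0.0008,0.014,0,0,0,0],[-1,0.0008,0.014,0,0,0,0],[-1,0.0009,0.014,0,0,0,0],[-1,0.0009,0.014,0,0,0,0],[-1,0.0009,0.014,0,0,0,0]]])

```text
time: 12.15
tool_pos: [0.6373, 0.0146, 0.138]
tcp_rot: [0.218, 0.695, 0.654, 0.204]
ft_force: [0.3, -0.1, -0.1]
finger_gap: 0.995
grip_force: 0.0
```

```bash
python3 st.py
```

```text
t 12.15 pos [0.6373 0.0146 0.138 ] q [ 0.454  0.665 -0.83   2.27   2.021  0.635 -2.073] gap 0.995 grip 0.0 F [ 0.26 -0.07 -0.11] M [0.05 0.61 0.  ] 
toRack [ 0.1 -0.2 -0. ] toVert [ 2.2 34.7 -0. ] tz [ 0.57  -0.036 -0.821] ty [ 0.82  -0.049  0.571]
```

Emit:
carry_out(commands=[[[-1,0.0079,-0.0002,-0.0114,0,0,0],[-1,0.0079,-0.0002,-0.0114,0,0,0],[-1,0.0079,-0.0002,-0.0114,0,0,0],[-1,0.0079,-0.0002,-0.0114,0,0,0],[-1,0.0079,-0.0002,-0.0114,0,0,0]]])

```text
time: 12.65
tool_pos: [0.6772, 0.011, 0.08]
tcp_rot: [0.219, 0.695, 0.653, 0.204]
ft_force: [-0.3, 0.3, 0.1]
finger_gap: 0.999
grip_force: 0.0
```

Emit:
carry_out(commands=[[[1,0,0,0,0,0,0],[1,0,0,0,0,0,0],[1,0,0,0,0,0,0],[1,0,0,0,0,0,0],[1,0,0,0,0,0,0]]], newtons=60)

```text
time: 13.15
tool_pos: [0.676, 0.0112, 0.0813]
tcp_rot: [0.219, 0.695, 0.654, 0.204]
ft_force: [0.6, 0.4, -4.0]
finger_gap: 0.715
grip_force: 60.0
```

Emit:
carry_out(commands=[[[1,-0.003,0.0002,0.0043,0,0,0],[1,-0.003,0.0002,0.0043,0,0,0],[1,-0.003,0.0002,0.0043,0,0,0],[1,-0.003,0.0002,0.0043,0,0,0],[1,-0.003,0.0002,0.0043,0,0,0]]])

```text
time: 13.65
tool_pos: [0.6613, 0.0126, 0.1036]
tcp_rot: [0.219, 0.695, 0.654, 0.204]
ft_force: [-0.1, -0.3, -5.5]
finger_gap: 0.71
grip_force: 59.7
```

Emit:
carry_out(commands=[[[1,0,0,0,0,0,0],[1,0,0,0,0,0,0],[1,0,0,0,0,0,0],[1,0,0,0,0,0,0],[1,0,0,0,0,0,0]]])

```text
time: 14.15
tool_pos: [0.6617, 0.0124, 0.1028]
tcp_rot: [0.219, 0.695, 0.654, 0.204]
ft_force: [0.6, 0.1, -5.0]
finger_gap: 0.717
grip_force: 59.8
```

```bash
python3 st.py
```

```text
t 14.15 pos [0.6617 0.0124 0.1028] q [ 0.441  0.756 -0.813  2.231  2.088  0.678 -2.091] gap 0.717 grip 59.8 F [ 0.58  0.09 -5.01] M [ 0.04  1.16 -0.02] 
toRack [ 0.1 -0.2  0.1] toVert [ 2.3 34.8  0. ] tz [ 0.57  -0.038 -0.821] ty [ 0.819 -0.05   0.571]
```

Fz is about −5 N, so the jar beside the white one is the full one. I'll take it out and turn it upright.

Emit:
carry_out(commands=[[[1,-0.0115,0.0007,0.0164,0,0,0],[1,-0.0115,0.0007,0.0164,0,0,0],[1,-0.0115,0.0007,0.0164,0,0,0],[1,-0.0115,0.0007,0.0164,0,0,0],[1,-0.0115,0.0007,0.0164,0,0,0]]])

```text
time: 14.65
tool_pos: [0.6034, 0.0162, 0.1854]
tcp_rot: [0.219, 0.695, 0.654, 0.204]
ft_force: [0.3, 0.3, -4.2]
finger_gap: 0.718
grip_force: 60.7
```

Emit:
carry_out(commands=[[[1,0,-0.01,0.012,0,3,0],[1,0,-0.01,0.012,0.3,4,0],[1,0,-0.01,0.012,0.3,4,0],[1,0,-0.01,0.012,0.3,4,0],[1,0,-0.01,0.012,0.3,4,0]]])

```text
time: 15.15
tool_pos: [0.6015, -0.0283, 0.2308]
tcp_rot: [0.13, 0.717, 0.676, 0.107]
ft_force: [0.5, -1.1, -6.1]
finger_gap: 0.718
grip_force: 60.7
```

```bash
python3 st.py
```

```text
t 15.15 pos [ 0.6015 -0.0283  0.2308] q [ 0.598  0.455 -0.865  2.099  0.892  0.57  -0.946] gap 0.718 grip 60.7 F [ 0.54 -1.1  -6.06] M [-0.07  0.52 -0.06] 
toRack [  0.3 -15.7   0.3] toVert [ 2.5 19.2 -0.1] tz [ 0.33  -0.042 -0.943] ty [ 0.942 -0.052  0.331]
```

Emit:
carry_out(commands=[[[1,-0.007,-0.03,0.002,0.4,3,0],[1,-0.007,-0.03,0.002,0.4,3,0],[1,-0.007,-0.03,0.002,0.4,3,0],[1,-0.007,-0.03,0.002,0.4,3,0],[1,-0.007,-0.03,0.002,0.4,3,0]]])

```text
time: 15.65
tool_pos: [0.5674, -0.1803, 0.2408]
tcp_rot: [0.029, 0.728, 0.684, 0.025]
ft_force: [0.7, 0.5, -4.9]
finger_gap: 0.714
grip_force: 60.9
```

Emit:
carry_out(commands=[[[1,-0.007,-0.03,0.002,0.2,2,0],[1,-0.007,-0.03,0.002,0.2,2,0],[1,-0.007,-0.03,0,0,0,0],[1,-0.007,-0.03,0,0,0,0],[1,-0.007,-0.03,0,0,0,0]]])

```text
time: 16.15
tool_pos: [0.5325, -0.3301, 0.2445]
tcp_rot: [0.003, 0.729, 0.685, 0.003]
ft_force: [0.6, -0.2, -4.1]
finger_gap: 0.713
grip_force: 60.3
```

Emit:
carry_out(commands=[[[1,0,0,0,0,0,0],[1,0,0,0,0,0,0],[1,0,0,0,0,0,0],[1,0,0,0,0,0,0],[1,0,0,0,0,0,0]]])

```text
time: 16.65
tool_pos: [0.534, -0.3273, 0.2452]
tcp_rot: [0.003, 0.728, 0.685, 0.004]
ft_force: [-0.2, 0.4, -3.4]
finger_gap: 0.715
grip_force: 61.0
```

```bash
python3 - <<'E'
from h import *
exec(open('st.py').read())
f=grab('scene');cv2.imwrite('pics/s2.png',cv2.resize(f['color'][200:320,150:310,::-1],(800,600),interpolation=cv2.INTER_CUBIC))
E
```

```text
t 16.65 pos [ 0.534  -0.3273  0.2452] q [ 1.137  0.63  -0.992  1.805  0.607  1.036 -0.15 ] gap 0.715 grip 61.0 F [-0.23  0.41 -3.35] M [-0.02 -0.    0.05] 
toRack [ -2.2 -34.4  -0. ] toVert [-0.   0.6  0. ] tz [ 0.01  0.   -1.  ] ty [ 0.998 -0.061  0.01 ]
```

View pics/s2.png

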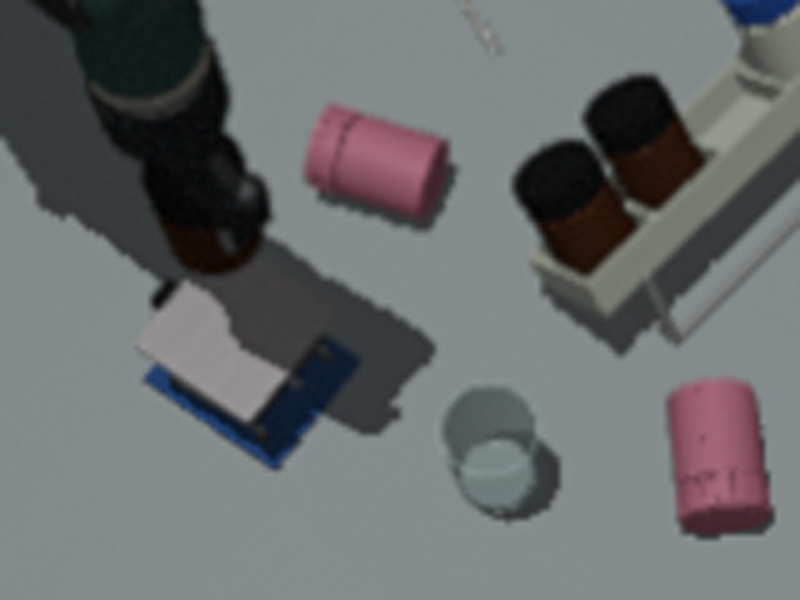

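The view shows the jar held upright just above the jack plate (plate at about (240,350)), with both empties seated in the rack at (560,200) and (640,140). I'll lower it now.

Emit:
carry_out(commands=[[[1,-0.0004,-0.0015,-0.018,0,0.1,0],[1,-0.0004,-0.0015,-0.018,0,0.1,0],[1,-0.0004,-0.0015,-0.018,0,0.1,0],[1,-0.0004,-0.0015,-0.018,0,0.1,0],[1,-0.0004,-0.0015,-0.018,0,0.1,0]]])

```text
time: 17.2
tool_pos: [0.531, -0.3362, 0.1525]
tcp_rot: [-0.0, 0.729, 0.684, 0.0]
ft_force: [0.4, -0.5, -4.4]
finger_gap: 0.713
grip_force: 60.5
```

Emit:
carry_out(commands=[[[1,0,0,-0.009,0,0,0],[1,0,0,-0.008,0,0,0],[1,0,0,-0.007,0,0,0],[1,0,0,-0.004,0,0,0],[1,0,0,-0.002,0,0,0]]])

```text
time: 17.7
tool_pos: [0.5319, -0.3361, 0.1249]
tcp_rot: [0.0, 0.729, 0.684, 0.001]
ft_force: [0.1, -0.5, -4.1]
finger_gap: 0.714
grip_force: 60.9
```

```bash
python3 - <<'E'
from h import *
exec(open('st.py').read())
f=grab('scene');P=cloud(f);c=f['color'].astype(int)
sl=np.s_[200:320,150:280];q=P[sl];col=c[sl]
m=(col[...,0]>col[...,2]+15)&(col[...,0]<110)&(q[...,2]>.07)&(q[...,2]<.2)&(abs(q[...,1]+.335)<.06)&(abs(q[...,0]-.53)<.06)
b=q[m]; print(len(b),b.min(0).round(4),b.max(0).round(4))
# circle fit of side surface
from scipy.optimize import least_squares
b=b[b[:,2]<np.percentile(b[:,2],95)]
s=least_squares(lambda v:np.hypot(b[:,0]-v[0],b[:,1]-v[1])-.031,[.53,-.335],loss='soft_l1',f_scale=.002);print('jar xy',s.x.round(4))
pl=q[(abs(q[...,2]-.08)<.006)&(abs(q[...,1]+.335)<.075)&(abs(q[...,0]-.53)<.075)&(col.min(-1)>60)]
print('plate z',np.median(pl[:,2]),cv2.minAreaRect(pl[:,:2].astype(np.float32)))
E
```

```text
t 17.7 pos [ 0.5319 -0.3361  0.1249] q [ 1.065  0.762 -0.871  1.883  0.763  0.868 -0.262] gap 0.714 grip 60.9 F [ 0.07 -0.51 -4.12] M [-0.01 -0.06 -0.02] 
toRack [ -2.2 -34.9   0.1] toVert [-0.   0.1  0.1] tz [ 0.002  0.    -1.   ] ty [ 0.998 -0.064  0.002]
38 [ 0.536  -0.3647  0.0993] [ 0.5647 -0.3446  0.1433]
jar xy [ 0.5363 -0.3324]
plate z 0.07933249270527559 ((0.5351017117500305, -0.33597177267074585), (0.10239109396934509, 0.1006883829832077), 6.594592094421387)
```

Emit:
carry_out(commands=[[[1,0,0,-0.002,0,0,0],[1,0,0,-0.0015,0,0,0],[1,0,0,-0.0015,0,0,0],[1,0,0,-0.001,0,0,0],[1,0,0,-0.001,0,0,0]]])

```text
time: 18.25
tool_pos: [0.5316, -0.3361, 0.1179]
tcp_rot: [0.0, 0.729, 0.684, 0.001]
ft_force: [0.4, 1.2, -4.4]
finger_gap: 0.713
grip_force: 60.4
```

Emit:
carry_out(commands=[[[1,0,0,-0.0006,0,0,0],[1,0,0,-0.0006,0,0,0],[1,0,0,-0.0006,0,0,0],[1,0,0,0,0,0,0],[1,0,0,0,0,0,0]]])

```text
time: 18.75
tool_pos: [0.5317, -0.3361, 0.1161]
tcp_rot: [0.0, 0.729, 0.684, 0.001]
ft_force: [-0.2, 0.3, -4.7]
finger_gap: 0.713
grip_force: 61.0
```

Emit:
carry_out(commands=[[[1,0,0,-0.0006,0,0,0],[1,0,0,-0.0006,0,0,0],[1,0,0,-0.0005,0,0,0],[1,0,0,0,0,0,0],[1,0,0,0,0,0,0]]])

```text
time: 19.25
tool_pos: [0.5317, -0.336, 0.1151]
tcp_rot: [0.0, 0.729, 0.684, 0.0]
ft_force: [-2.6, 1.5, 3.7]
finger_gap: 0.712
grip_force: 61.3
```

Contact felt (Fz −4.7 to +3.7 N). Releasing and rising.

Emit:
carry_out(commands=[[[-1,0,0,0,0,0,0],[-1,0,0,0,0,0,0],[-1,0,0,0,0,0,0],[-1,0,0,0,0,0,0],[-1,0,0,0,0,0,0]]])

```text
time: 19.75
tool_pos: [0.5317, -0.3361, 0.1143]
tcp_rot: [0.0, 0.729, 0.684, 0.001]
ft_force: [0.4, -0.5, -0.2]
finger_gap: 1.002
grip_force: 0.0
```

Emit:
carry_out(commands=[[[-1,0,0,0.01,0,0,0],[-1,0,0,0.02,0,0,0],[-1,0,0,0.03,0,0,0],[-1,0,0,0.04,0,0,0],[-1,0,0,0.04,0,0,0]]])

```text
time: 20.25
tool_pos: [0.5318, -0.3356, 0.2574]
tcp_rot: [0.001, 0.729, 0.685, 0.001]
ft_force: [1.0, 0.9, 0.2]
finger_gap: 1.002
grip_force: 0.0
```

Emit:
carry_out(commands=[[[-1,0.008,0.04,-0.005,-0.2,-3.5,0],[-1,0.008,0.04,-0.005,-0.2,-3.5,0],[-1,0.008,0.04,-0.005,-0.2,-3.5,0],[-1,0.008,0.04,-0.005,-0.2,-3.5,0],[-1,0.008,0.04,-0.005,-0.2,-3.5,0]]])

```text
time: 20.75
tool_pos: [0.5724, -0.1344, 0.2313]
tcp_rot: [0.112, 0.72, 0.676, 0.107]
ft_force: [1.3, -0.2, 0.3]
finger_gap: 1.001
grip_force: 0.0
```

Emit:
carry_out(commands=[[[-1,0.004,0,-0.005,-0.2,-3.5,0],[-1,0.004,0,-0.005,-0.2,-3.5,0],[-1,0.004,0,-0.005,-0.2,-3.5,0],[-1,0.004,0,-0.005,-0.2,-3.5,0],[-1,0.004,0,-0.005,-0.2,-3.5,0]]])

```text
time: 21.25
tool_pos: [0.5883, -0.1407, 0.2124]
tcp_rot: [0.201, 0.703, 0.658, 0.178]
ft_force: [-0.0, -0.2, -0.2]
finger_gap: 0.994
grip_force: 0.0
```

```bash
python3 - <<'E'
from h import *
exec(open('st.py').read())
f=grab('scene');cv2.imwrite('pics/s3.png',cv2.resize(f['color'][200:320,150:310,::-1],(800,600),interpolation=cv2.INTER_CUBIC))
E
```

```text
t 21.25 pos [ 0.5883 -0.1407  0.2124] q [ 0.671  0.407 -0.616  2.252  1.596  0.196 -1.448] gap 0.994 grip 0.0 F [-0.03 -0.2  -0.21] M [0.01 0.51 0.02] 
toRack [ 0.5 -3.9  0.6] toVert [ 2.8 31.   0.3] tz [ 0.515 -0.048 -0.856] ty [ 0.854 -0.053  0.517]
```

View pics/s3.png

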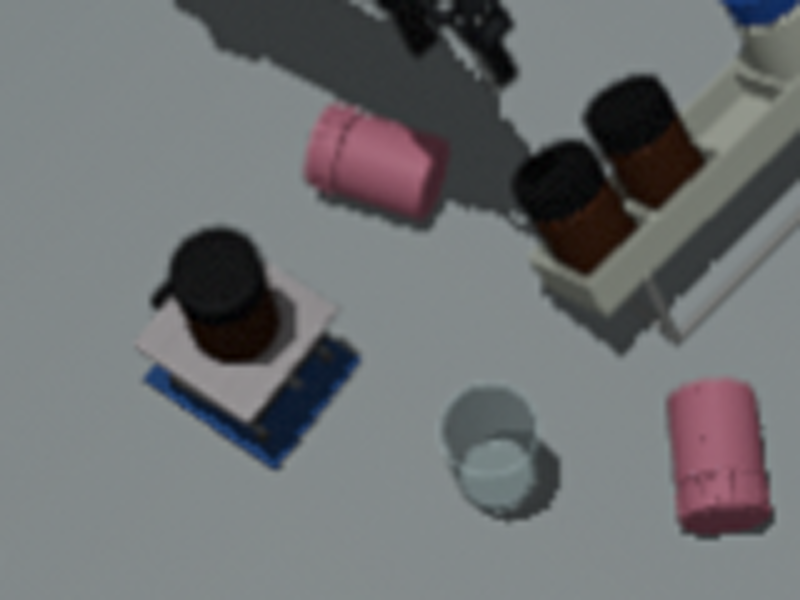

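The view shows the full jar upright and centred on the plate at (235,320). Next is the first empty, at (575,205).

Emit:
carry_out(commands=[[[-1,0.0005,0.0035,-0.004,0.1,-0.8,0.1],[-1,0.0005,0.0035,-0.004,0.1,-0.8,0.1],[-1,0.0005,0.0035,-0.004,0.1,-0.8,0.1],[-1,0.0005,0.0035,-0.004,0.1,-0.8,0.1],[-1,0.0005,0.0035,-0.004,0.1,-0.7,0.1]]])

```text
time: 21.8
tool_pos: [0.5908, -0.1239, 0.1918]
tcp_rot: [0.218, 0.696, 0.653, 0.206]
ft_force: [1.1, 0.3, 0.1]
finger_gap: 1.0
grip_force: 0.0
```

```bash
python3 st.py
```

```text
t 21.8 pos [ 0.5908 -0.1239  0.1918] q [ 0.813  0.518 -0.854  2.306  2.036  0.369 -1.867] gap 1.0 grip 0.0 F [1.06 0.28 0.09] M [ 0.01  0.63 -0.04] 
toRack [-0.1 -0.1  0.1] toVert [ 2.1 34.9  0.2] tz [ 0.571 -0.035 -0.82 ] ty [ 0.818 -0.053  0.573]
```

Emit:
carry_out(commands=[[[-1,0.0077,-0.0004,-0.0109,0,0,0],[-1,0.0077,-0.0004,-0.0109,0,0,0],[-1,0.0077,-0.0004,-0.0109,0,0,0],[-1,0.0077,-0.0004,-0.0109,0,0,0],[-1,0.0077,-0.0004,-0.0109,0,0,0]]])

```text
time: 22.3
tool_pos: [0.6297, -0.1263, 0.1369]
tcp_rot: [0.218, 0.696, 0.653, 0.205]
ft_force: [-0.3, 0.3, -0.7]
finger_gap: 1.002
grip_force: 0.0
```

Emit:
carry_out(commands=[[[-1,0.0077,-0.0004,-0.0109,0,0,0],[-1,0.0077,-0.0004,-0.0109,0,0,0],[-1,0.0077,-0.0004,-0.0109,0,0,0],[-1,0.0077,-0.0004,-0.0109,0,0,0],[-1,0.0077,-0.0004,-0.0109,0,0,0]]])

```text
time: 22.8
tool_pos: [0.6675, -0.1278, 0.0803]
tcp_rot: [0.217, 0.696, 0.653, 0.205]
ft_force: [-0.0, -0.1, -0.2]
finger_gap: 1.004
grip_force: 0.0
```

Emit:
carry_out(commands=[[[1,0,0,0,0,0,0],[1,0,0,0,0,0,0],[1,0,0,0,0,0,0],[1,0,0,0,0,0,0],[1,0,0,0,0,0,0]]], newtons=50)

```text
time: 23.3
tool_pos: [0.6666, -0.1277, 0.0816]
tcp_rot: [0.217, 0.696, 0.653, 0.206]
ft_force: [1.4, -0.4, 0.1]
finger_gap: 0.718
grip_force: 51.6
```

Emit:
carry_out(commands=[[[1,-0.007,0.0005,0.01,0,0,0],[1,-0.013,0.0008,0.0186,0,0,0],[1,-0.013,0.0008,0.0186,0,0,0],[1,-0.013,0.0008,0.0186,0,0,0],[1,-0.013,0.0008,0.0186,0,0,0]]])

```text
time: 23.8
tool_pos: [0.6063, -0.1237, 0.1666]
tcp_rot: [0.217, 0.696, 0.653, 0.205]
ft_force: [-0.4, -0.3, -0.8]
finger_gap: 0.717
grip_force: 51.6
```

Emit:
carry_out(commands=[[[1,0,0,0.016,0.2,4,0],[1,0,0,0.016,0.2,4,0],[1,0,0,0.016,0.2,4,0],[1,0,0,0.016,0.3,4,0],[1,0,0,0.016,0.3,4,0]]])

```text
time: 24.3
tool_pos: [0.5992, -0.1348, 0.2007]
tcp_rot: [0.152, 0.716, 0.672, 0.115]
ft_force: [1.2, -1.4, -0.8]
finger_gap: 0.716
grip_force: 51.9
```

```bash
python3 st.py
```

```text
t 24.3 pos [ 0.5992 -0.1348  0.2007] q [ 0.689  0.472 -0.719  2.136  0.977  0.406 -0.846] gap 0.716 grip 51.9 F [ 1.17 -1.37 -0.82] M [ 0.14  0.42 -0.05] 
toRack [  1.3 -13.3   0.8] toVert [ 3.6 21.7  0.2] tz [ 0.369 -0.062 -0.927] ty [ 0.927 -0.052  0.372]
```

Emit:
carry_out(commands=[[[1,-0.004,0.015,0.014,0.7,4.3,0],[1,-0.004,0.015,0.014,0.7,4.3,0],[1,-0.004,0.015,0.014,0.7,4.3,0],[1,-0.004,0.015,0.01,0.7,4.3,0],[1,-0.004,0.015,0.01,0.7,4.3,0]]])

```text
time: 24.8
tool_pos: [0.5807, -0.0597, 0.264]
tcp_rot: [0.002, 0.73, 0.684, 0.001]
ft_force: [0.7, 0.2, -1.6]
finger_gap: 0.713
grip_force: 51.9
```

Emit:
carry_out(commands=[[[1,-0.006,0.04,0,0,0,0],[1,-0.006,0.04,0,0,0,0],[1,-0.006,0.04,0,0,0,0],[1,-0.006,0.04,0,0,0,0],[1,-0.006,0.04,0,0,0,0]]])

```text
time: 25.3
tool_pos: [0.5504, 0.1409, 0.263]
tcp_rot: [0.004, 0.73, 0.684, 0.002]
ft_force: [1.1, 0.2, 0.1]
finger_gap: 0.713
grip_force: 51.9
```

Emit:
carry_out(commands=[[[1,-0.006,0.04,0,0,0,0],[1,-0.006,0.04,0,0,0,0],[1,-0.006,0.04,0,0,0,0],[1,-0.006,0.04,0,0,0,0],[1,-0.006,0.04,0,0,0,0]]])

```text
time: 25.8
tool_pos: [0.5206, 0.3406, 0.263]
tcp_rot: [0.004, 0.73, 0.684, 0.002]
ft_force: [0.8, 0.0, -0.7]
finger_gap: 0.711
grip_force: 51.9
```

```bash
python3 st.py
```

```text
t 25.8 pos [0.5206 0.3406 0.263 ] q [-0.028  0.577 -0.928  1.797  0.541  1.039 -1.228] gap 0.711 grip 51.9 F [ 0.75  0.04 -0.69] M [0.01 0.01 0.02] 
toRack [ -2.1 -34.5   0.3] toVert [0.1 0.5 0.2] tz [ 0.008 -0.002 -1.   ] ty [ 0.998 -0.065  0.009]
```

Emit:
carry_out(commands=[[[1,-0.0025,0.014,-0.01,0,0.1,0],[1,-0.0025,0.014,-0.01,0,0.1,0],[1,-0.0025,0.014,-0.02,0,0.1,0],[1,-0.0025,0.014,-0.02,0,0.1,0],[1,-0.0025,0.014,-0.02,0,0.1,0]]])

```text
time: 26.3
tool_pos: [0.5085, 0.4096, 0.1825]
tcp_rot: [0.0, 0.73, 0.684, -0.001]
ft_force: [0.3, 0.1, -0.5]
finger_gap: 0.715
grip_force: 52.0
```

Emit:
carry_out(commands=[[[1,0,0,-0.01,0,0,0],[1,0,0,-0.01,0,0,0],[1,0,0,-0.01,0,0,0],[1,0,0,-0.01,0,0,0],[1,0,0,-0.01,0,0,0]]])

```text
time: 26.8
tool_pos: [0.51, 0.409, 0.1323]
tcp_rot: [0.0, 0.73, 0.683, -0.001]
ft_force: [-0.0, 0.5, -1.4]
finger_gap: 0.718
grip_force: 51.9
```

```bash
python3 st.py
```

```text
t 26.8 pos [0.51   0.409  0.1323] q [-0.223  0.751 -0.804  1.822  0.695  0.877 -1.429] gap 0.718 grip 51.9 F [-0.02  0.54 -1.35] M [ 0.04  0.01 -0.01] 
toRack [ -2.2 -35.    0.3] toVert [ 0.1 -0.   0.3] tz [-0.    -0.001 -1.   ] ty [ 0.998 -0.067 -0.   ]
```

Emit:
carry_out(commands=[[[1,0,0,-0.018,0,0,0],[1,0,0,-0.018,0,0,0],[1,0,0,-0.018,0,0,0],[1,0,0,-0.018,0,0,0],[1,0,0,-0.012,0,0,0]]])

```text
time: 27.3
tool_pos: [0.5087, 0.4089, 0.0462]
tcp_rot: [0.0, 0.73, 0.684, -0.002]
ft_force: [-0.1, -0.1, 0.1]
finger_gap: 0.713
grip_force: 51.9
```

Emit:
carry_out(commands=[[[1,0,0,-0.003,0,0,0],[1,0,0,-0.001,0,0,0],[1,0,0,-0.001,0,0,0],[1,0,0,-0.001,0,0,0],[1,0,0,0,0,0,0]]])

```text
time: 27.8
tool_pos: [0.5097, 0.4099, 0.0432]
tcp_rot: [0.0, 0.73, 0.683, -0.0]
ft_force: [-0.0, 0.8, 0.2]
finger_gap: 0.714
grip_force: 52.0
```

Emit:
carry_out(commands=[[[1,0,0,-0.001,0,0,0],[1,0,0,-0.001,0,0,0],[1,0,0,-0.001,0,0,0],[1,0,0,-0.0005,0,0,0],[1,0,0,0,0,0,0]]])

```text
time: 28.3
tool_pos: [0.5095, 0.4096, 0.0396]
tcp_rot: [0.0, 0.73, 0.683, -0.001]
ft_force: [0.8, -1.1, 4.1]
finger_gap: 0.718
grip_force: 52.3
```

Emit:
carry_out(commands=[[[-1,0,0,0,0,0,0],[-1,0,0,0,0,0,0],[-1,0,0,0,0,0,0],[-1,0,0,0,0,0,0],[-1,0,0,0,0,0,0]]])

```text
time: 28.8
tool_pos: [0.5094, 0.4097, 0.039]
tcp_rot: [0.0, 0.73, 0.683, -0.001]
ft_force: [0.7, -0.6, 0.5]
finger_gap: 0.996
grip_force: 0.0
```

Emit:
carry_out(commands=[[[-1,0,0,0.02,0,0,0],[-1,0,0,0.045,0,0,0],[-1,0,0,0.045,0,0,0],[-1,0,0,0.045,0,0,0],[-1,0,0,0.045,0,0,0]]])

```text
time: 29.3
tool_pos: [0.5089, 0.4098, 0.2425]
tcp_rot: [0.0, 0.73, 0.684, -0.0]
ft_force: [0.3, -0.2, -0.2]
finger_gap: 0.999
grip_force: 0.0
```

Emit:
carry_out(commands=[[[-1,0.005,-0.04,0,0,0,0],[-1,0.005,-0.04,0,0,0,0],[-1,0.005,-0.04,0,0,0,0],[-1,0.005,-0.04,0,0,0,0],[-1,0.005,-0.04,0,0,0,0]]])

```text
time: 29.8
tool_pos: [0.5343, 0.2084, 0.2407]
tcp_rot: [0.001, 0.73, 0.684, -0.0]
ft_force: [1.4, -0.3, -0.4]
finger_gap: 1.003
grip_force: 0.0
```

Emit:
carry_out(commands=[[[-1,0.005,-0.04,0,0,-3.5,0],[-1,0.005,-0.04,0,0,-3.5,0],[-1,0.005,-0.04,0,0,-3.5,0],[-1,0.005,-0.04,0,0,-3.5,0],[-1,0.005,-0.04,0,0,-3.5,0]]])

```text
time: 30.3
tool_pos: [0.5595, 0.0085, 0.2408]
tcp_rot: [0.106, 0.721, 0.676, 0.111]
ft_force: [1.2, -0.9, 0.4]
finger_gap: 1.001
grip_force: 0.0
```

Emit:
carry_out(commands=[[[-1,0.004,-0.013,-0.006,-0.4,-3,0],[-1,0.004,-0.013,-0.006,-0.4,-3,0],[-1,0.004,-0.013,-0.006,-0.4,-3,0],[-1,0.004,-0.013,-0.006,-0.4,-3,0],[-1,0.004,-0.013,-0.006,-0.4,-3,0]]])

```text
time: 30.8
tool_pos: [0.5782, -0.0476, 0.2161]
tcp_rot: [0.194, 0.704, 0.66, 0.178]
ft_force: [0.3, 0.7, 1.1]
finger_gap: 0.997
grip_force: 0.0
```

```bash
python3 - <<'E'
from h import *
exec(open('st.py').read())
f=grab('scene');cv2.imwrite('pics/s4.png',cv2.resize(f['color'][90:300,210:490,::-1],(800,600),interpolation=cv2.INTER_CUBIC))
E
```

```text
t 30.8 pos [ 0.5782 -0.0476  0.2161] q [ 0.38   0.349 -0.497  2.299  1.601  0.227 -1.651] gap 0.997 grip 0.0 F [0.29 0.7  1.1 ] M [ 0.02  0.5  -0.01] 
toRack [ 0.1 -4.5  0.3] toVert [ 2.3 30.4  0.2] tz [ 0.506 -0.039 -0.861] ty [ 0.86  -0.054  0.508]
```

View pics/s4.png

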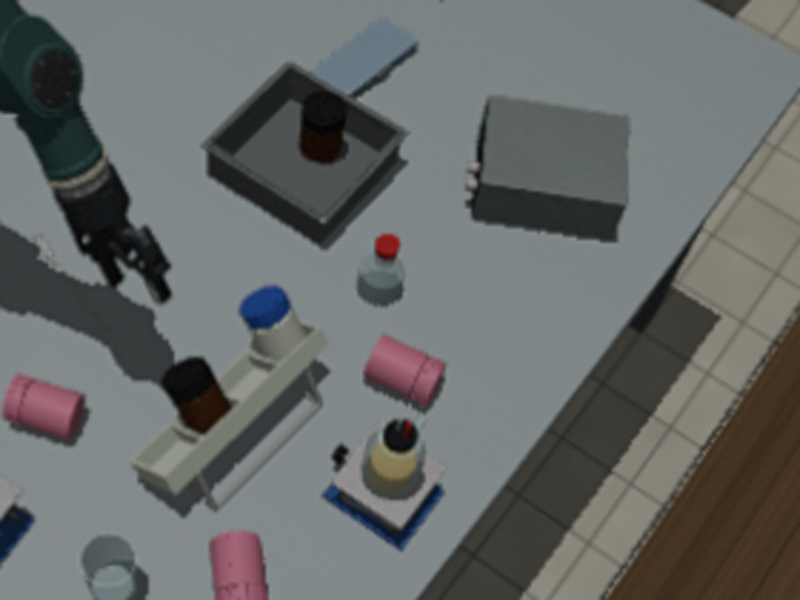

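The first empty stands upright in the tub at (322,125), and the second is in the rack at (195,395).

Emit:
carry_out(commands=[[[-1,0.0033,-0.001,-0.0045,0,-0.9,0.1],[-1,0.0033,-0.001,-0.0045,0,-0.9,0.1],[-1,0.0033,-0.001,-0.0045,0,-0.9,0],[-1,0.0033,-0.001,-0.0045,0,-0.9,0],[-1,0.0033,-0.001,-0.0045,0,-0.9,0]]])

```text
time: 31.35
tool_pos: [0.5956, -0.0519, 0.1937]
tcp_rot: [0.219, 0.695, 0.653, 0.206]
ft_force: [-0.0, 0.6, -0.3]
finger_gap: 1.001
grip_force: 0.0
```

```bash
python3 st.py
```

```text
t 31.35 pos [ 0.5956 -0.0519  0.1937] q [ 0.532  0.458 -0.695  2.327  2.066  0.381 -2.07 ] gap 1.001 grip 0.0 F [-0.    0.61 -0.29] M [-0.02  0.6   0.05] 
toRack [-0.  -0.   0.1] toVert [ 2.2 34.9  0.1] tz [ 0.572 -0.036 -0.819] ty [ 0.818 -0.052  0.573]
```

Emit:
carry_out(commands=[[[-1,0.0077,-0.0006,-0.0111,0,0,0],[-1,0.0077,-0.0006,-0.0111,0,0,0],[-1,0.0077,-0.0006,-0.0111,0,0,0],[-1,0.0077,-0.0006,-0.0111,0,0,0],[-1,0.0077,-0.0006,-0.0111,0,0,0]]])

```text
time: 31.85
tool_pos: [0.6343, -0.0552, 0.1378]
tcp_rot: [0.219, 0.696, 0.653, 0.205]
ft_force: [-0.5, 0.6, -0.5]
finger_gap: 0.998
grip_force: 0.0
```

Emit:
carry_out(commands=[[[-1,0.0077,-0.0006,-0.0111,0,0,0],[-1,0.0077,-0.0006,-0.0111,0,0,0],[-1,0.0077,-0.0006,-0.0111,0,0,0],[-1,0.0077,-0.0006,-0.0111,0,0,0],[-1,0.0077,-0.0006,-0.0111,0,0,0]]])

```text
time: 32.35
tool_pos: [0.6725, -0.0583, 0.0806]
tcp_rot: [0.218, 0.696, 0.653, 0.205]
ft_force: [0.0, -0.4, -0.3]
finger_gap: 1.004
grip_force: 0.0
```

Emit:
carry_out(commands=[[[1,0,0,0,0,0,0],[1,0,0,0,0,0,0],[1,0,0,0,0,0,0],[1,0,0,0,0,0,0],[1,0,0,0,0,0,0]]])

```text
time: 32.85
tool_pos: [0.6715, -0.0582, 0.0816]
tcp_rot: [0.218, 0.696, 0.653, 0.205]
ft_force: [-0.0, -0.7, -0.5]
finger_gap: 0.715
grip_force: 50.9
```

Emit:
carry_out(commands=[[[1,-0.007,0.0005,0.01,0,0,0],[1,-0.013,0.0008,0.0186,0,0,0],[1,-0.013,0.0008,0.0186,0,0,0],[1,-0.013,0.0008,0.0186,0,0,0],[1,-0.013,0.0008,0.0186,0,0,0]]])

```text
time: 33.35
tool_pos: [0.6114, -0.0541, 0.1669]
tcp_rot: [0.218, 0.696, 0.653, 0.205]
ft_force: [-0.7, -0.8, -0.9]
finger_gap: 0.72
grip_force: 51.1
```

Emit:
carry_out(commands=[[[1,0,0,0.016,0.2,4,0],[1,0,0,0.016,0.2,4,0],[1,0,0,0.016,0.2,4,0],[1,0,0,0.016,0.3,4,0],[1,0,0,0.016,0.3,4,0]]])

```text
time: 33.85
tool_pos: [0.6061, -0.0678, 0.1994]
tcp_rot: [0.163, 0.715, 0.669, 0.119]
ft_force: [0.6, -1.3, -1.3]
finger_gap: 0.713
grip_force: 51.1
```

Emit:
carry_out(commands=[[[1,-0.002,0,0.014,0.3,3,0],[1,-0.002,0,0.012,0.3,3,0],[1,-0.002,0,0.006,0.3,3,0],[1,-0.002,0,0.006,0.3,3,0],[1,-0.002,0,0.006,0.3,3,0]]])

```text
time: 34.35
tool_pos: [0.5969, -0.0684, 0.2438]
tcp_rot: [0.065, 0.727, 0.683, 0.034]
ft_force: [0.1, -0.2, -0.8]
finger_gap: 0.712
grip_force: 51.3
```

```bash
python3 st.py
```

```text
t 34.35 pos [ 0.5969 -0.0684  0.2438] q [ 0.608  0.475 -0.806  1.958  0.582  0.789 -0.586] gap 0.712 grip 51.3 F [ 0.14 -0.16 -0.84] M [0.06 0.14 0.04] 
toRack [  0.5 -27.    0.8] toVert [2.8 8.  0.1] tz [ 0.139 -0.049 -0.989] ty [ 0.988 -0.059  0.142]
```

Emit:
carry_out(commands=[[[1,-0.0086,0.039,0.003,0.55,1.6,0],[1,-0.0086,0.039,0.003,0.55,1.6,0],[1,-0.0086,0.039,0.003,0.55,1.6,0],[1,-0.0086,0.039,0.003,0.55,1.6,0],[1,-0.0086,0.039,0.003,0.55,1.6,0]]])

```text
time: 34.85
tool_pos: [0.5535, 0.1278, 0.2585]
tcp_rot: [0.001, 0.729, 0.685, -0.0]
ft_force: [0.7, 0.3, 0.4]
finger_gap: 0.712
grip_force: 51.2
```

Emit:
carry_out(commands=[[[1,-0.0086,0.039,0,0,0,0],[1,-0.0086,0.039,0,0,0,0],[1,-0.0086,0.039,0,0,0,0],[1,-0.0086,0.039,0,0,0,0],[1,-0.0086,0.035,0,0,0,0]]])

```text
time: 35.35
tool_pos: [0.5104, 0.3192, 0.2584]
tcp_rot: [0.001, 0.729, 0.685, 0.001]
ft_force: [0.6, -0.4, -1.2]
finger_gap: 0.715
grip_force: 50.9
```

Emit:
carry_out(commands=[[[1,0,0,-0.01,0,0,0],[1,0,0,-0.01,0,0,0],[1,0,0,-0.02,0,0,0],[1,0,0,-0.02,0,0,0],[1,0,0,-0.02,0,0,0]]])

```text
time: 35.85
tool_pos: [0.5124, 0.3146, 0.1764]
tcp_rot: [0.002, 0.73, 0.683, -0.001]
ft_force: [0.2, 0.6, -0.2]
finger_gap: 0.715
grip_force: 51.2
```

```bash
python3 st.py
```

```text
t 35.85 pos [0.5124 0.3146 0.1764] q [-0.088  0.618 -0.78   1.916  0.579  0.848 -1.241] gap 0.715 grip 51.2 F [ 0.21  0.62 -0.19] M [-0.   -0.03 -0.02] 
toRack [ -2.1 -34.9   0.3] toVert [0.2 0.1 0.3] tz [ 0.001 -0.003 -1.   ] ty [ 0.998 -0.066  0.001]
```

Emit:
carry_out(commands=[[[1,-0.001,0.003,-0.008,0,0,0],[1,-0.001,0.004,-0.012,0,0,0],[1,0,0,-0.015,0,0,0],[1,0,0,-0.015,0,0,0],[1,0,0,-0.015,0,0,0]]])

```text
time: 36.35
tool_pos: [0.5101, 0.3243, 0.1117]
tcp_rot: [0.001, 0.729, 0.684, 0.0]
ft_force: [-0.2, -0.4, -1.4]
finger_gap: 0.716
grip_force: 51.3
```

Emit:
carry_out(commands=[[[1,0,0,-0.018,0,0,0],[1,0,0,-0.018,0,0,0],[1,0,0,-0.016,0,0,0],[1,0,0,-0.008,0,0,0],[1,0,0,-0.003,0,0,0]]])

```text
time: 36.85
tool_pos: [0.5095, 0.3242, 0.0484]
tcp_rot: [0.001, 0.729, 0.684, -0.001]
ft_force: [0.1, -0.3, -0.8]
finger_gap: 0.714
grip_force: 51.0
```

Emit:
carry_out(commands=[[[1,0,0,-0.001,0,0,0],[1,0,0,-0.001,0,0,0],[1,0,0,-0.001,0,0,0],[1,0,0,0,0,0,0],[1,0,0,0,0,0,0]]])

```text
time: 37.35
tool_pos: [0.5102, 0.3246, 0.0471]
tcp_rot: [0.001, 0.729, 0.684, 0.001]
ft_force: [0.8, -0.8, -0.4]
finger_gap: 0.717
grip_force: 51.0
```

Emit:
carry_out(commands=[[[1,0,0,-0.002,0,0,0],[1,0,0,-0.002,0,0,0],[1,0,0,-0.001,0,0,0],[1,0,0,-0.001,0,0,0],[1,0,0,-0.001,0,0,0]]])

```text
time: 37.85
tool_pos: [0.5099, 0.3245, 0.0396]
tcp_rot: [0.001, 0.729, 0.684, 0.0]
ft_force: [0.8, -0.6, -0.4]
finger_gap: 0.715
grip_force: 51.0
```

Emit:
carry_out(commands=[[[1,0,0,-0.0005,0,0,0],[1,0,0,-0.0005,0,0,0],[1,0,0,0,0,0,0],[1,0,0,0,0,0,0],[1,0,0,0,0,0,0]]])

```text
time: 38.35
tool_pos: [0.5099, 0.3245, 0.0393]
tcp_rot: [0.001, 0.729, 0.684, 0.0]
ft_force: [-0.5, -1.4, 5.1]
finger_gap: 0.713
grip_force: 51.8
```

Emit:
carry_out(commands=[[[-1,0,0,0,0,0,0],[-1,0,0,0,0,0,0],[-1,0,0,0,0,0,0],[-1,0,0,0,0,0,0],[-1,0,0,0,0,0,0]]])

```text
time: 38.85
tool_pos: [0.51, 0.3245, 0.0386]
tcp_rot: [0.001, 0.729, 0.684, 0.0]
ft_force: [-0.4, -0.6, 0.1]
finger_gap: 1.002
grip_force: 0.0
```

Emit:
carry_out(commands=[[[-1,0,0,0.02,0,0,0],[-1,0,0,0.045,0,0,0],[-1,0,0,0.045,0,0,0],[-1,0,0,0.045,0,0,0],[-1,0,0,0.045,0,0,0]]])

```text
time: 39.35
tool_pos: [0.5096, 0.3242, 0.2404]
tcp_rot: [0.001, 0.729, 0.684, 0.0]
ft_force: [1.9, 0.4, -1.1]
finger_gap: 1.003
grip_force: 0.0
```

Emit:
carry_out(commands=[[[-1,0,-0.03,0,0,0,0],[-1,0,-0.03,0,0,0,0],[-1,0,-0.03,0,0,0,0],[-1,0,-0.02,0,0,0,0],[-1,0,-0.01,0,0,0,0]]])

```text
time: 39.85
tool_pos: [0.5099, 0.2018, 0.2384]
tcp_rot: [0.001, 0.73, 0.683, -0.001]
ft_force: [0.6, 0.5, 0.6]
finger_gap: 1.001
grip_force: 0.0
```

```bash
python3 - <<'E'
from h import *
exec(open('st.py').read())
f=grab('scene');cv2.imwrite('pics/s5.png',cv2.resize(f['color'][60:330,140:500,::-1],(800,600),interpolation=cv2.INTER_CUBIC))
E
```

```text
t 39.85 pos [0.5099 0.2018 0.2384] q [ 0.176  0.485 -0.867  1.976  0.475  0.896 -1.007] gap 1.001 grip 0.0 F [0.61 0.54 0.55] M [ 0.04 -0.01 -0.02] 
toRack [ -2.1 -34.9   0.3] toVert [0.1 0.  0.3] tz [ 0.001 -0.002 -1.   ] ty [ 0.998 -0.066  0.001]
```

View pics/s5.png

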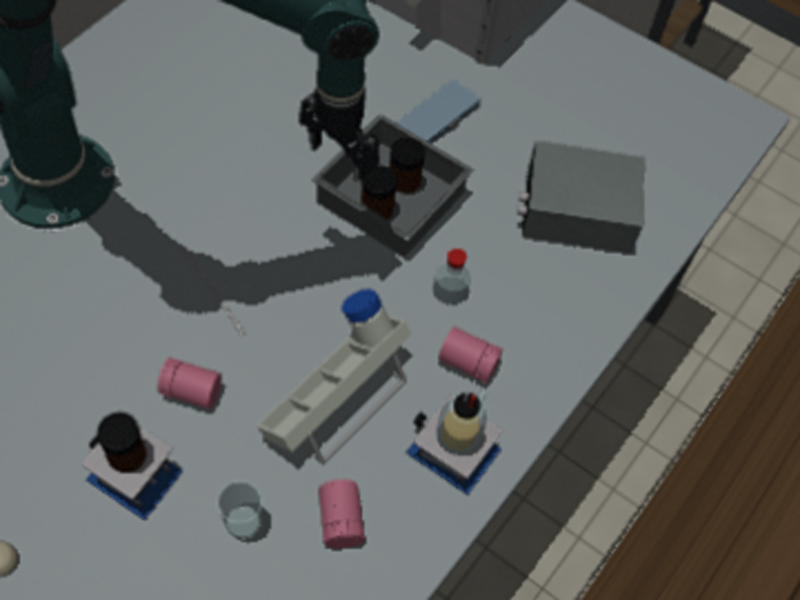

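The view shows both empties upright in the tub at (407,165) and (380,190), the full jar on the jack plate at (125,445), and the white jar still in the rack at (365,315). The robot is touching nothing.

```bash
python3 -c "
from plant import order
print(order.close_job())"
```

```text
the job is handed in; nothing more can be done
None
```

The full brown jar is upright in the middle of the lab jack plate, both empties are upright in the tub, nothing else was moved, and the job was handed in at about 40 s (one empty was pressed into its pocket at about 59 N while being put back after weighing).

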